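Feel for the hidden release key in the case's groove

ROBOT

A 6-joint arm with a two-finger parallel gripper is mounted at the origin on a cart in front of the work surface, level with it; the furniture and walls round the work are solid. World frame = base frame: x ahead of the robot, y to its left, z up, the work surface at z = 0. Lengths are in m, angles in degrees, forces in N, time in s.
With the tool pointing down it reaches from about 0.3 to 0.75 m from the base axis. Payload 8.5 kg.
Tool frame: the origin (TCP) lies at the very end of the fingers, on their centre line; the grasp point (between the pads) lies 19 mm behind it; z points along the fingers, y is the line along which they close (so a half turn about z gives the same grasp; the last joint's range is limited). The gripper opens to 85 mm and grips with 20 to 120 N. Pads are 22 mm wide; open, the fingers measure 114 mm over their backs; the gripper's body (76 mm by 85 mm) begins 54 mm behind the grasp point. The pads swing forward as they close: fully open they stand 13 mm farther back than shut.
Start: joints at [59.112, 21.807, 74.336, -0, 83.858, -12.336], TCP at [0.175, 0.521, 0.231] pointing down, gripper open.
Joint ranges: [-178.18, 178.18], [-50.72, 133.34], [12.68, 142.11], [-81.47, 261.47], [9.98, 163.14], [-165.26, 165.26]. Speed limits (degrees/s): [136.94, 136.94, 180, 180, 180, 180].

INTERFACE

Orientations are given as a 3x3 rotation matrix whose columns are the frame's x, y, z axes.
In Python, from rig import env, optics, spotter gives the robot as it stands.
- The arm moves only by the shell command python3 -m crank 'ROWS' [FORCE]. ROWS is JSON, one flat list of numbers, 5 for each row, row after row: the finger opening in cm, from 0 to 8.54, then the shift along the tool's x, y, z in cm, then the turn about the tool's z in rad. A call has exactly 8 rows; each row shifts and turns the commanded pose from where the row before left it, along the tool's axes as they then stand; what a row does not reach is not made up. A row lasts 1/12 s, in which the tool goes at most 41.7 mm and 7.16 degrees, less where a joint would pass 70% of its speed; a pose out of reach is approached as far as the arm can. A call is refused whole if a number of a shift passes 4.17 or a number of a turn 0.125, either way. A call with a gripper value outside its range is refused whole. The fingers move at their own pace and stop on an object; FORCE is the grip in N (left out, the last holds). Time passes only in rows, so rows that do not move let the fingers close, or fill a call up. It gives the time, the measured TCP pose, the force, the opening and the grip force at its end, in the units of the state.
- env.observe(): the state, without advancing time (a new reading comes with each control period).
- optics.get_image(name): name is "scene" or "side" or "wrist"; returns a dict with "color" (420x560x3 uint8, red, green, blue), "intrinsics" (3x3 intrinsics, pixels), "distortion" ([k1, k2, p1, p2, k3] as OpenCV has them; the pictures are not rectified), "pose" (4x4, takes a point from camera to world coordinates). Camera axes: x right, y up, looking along -z (the intrinsics and any distortion apply to the point x, -y, -z); pixel columns grow to the right and rows downward; lengths in m; the calibration is good to about 2 mm. A picture is of the moment at which its call begins. There is no depth.
- env.close_job(): hands the job in; it is judged then, once.
Trained networks look in a picture, given as the dict that the camera call returned (one of the last four; its "shot" number tells which), for a name from the list of things; names that differ only in an ending like _2 or _b are one class to them, and where a whole thing is asked for, a point or a joint stands for the part that bears it (a point fixed in the world has none). Each returns a list of dicts, best first, with "score" (0 to 1); they miss things now and then, are a little off and sometimes report something else, mostly with a low value. They report only what shows in the picture. A call takes as long as a camera call.
- spotter.look_for(picture, query): "at" ([column, row] as shares, 0 to 1, of the picture: columns of its width, rows of its height, amid what is visible of it).
The state is a dict: "time_s": time; "q": joint angles; "qvel": joint speeds; "joint_efforts": joint torques, N m; "position": TCP position; "tool_rot": TCP orientation; "ft_force": force on the tool from outside, world axes, zero at the start; "wrist_torque": the same for the moment, N m; "grip_width": finger opening in m; "gripper_force": force on a finger pad.
Only numpy, scipy, OpenCV 4.12 (cv2) and the standard library are available. Lean on these libraries where they do the work, as an engineer would, in place of code of your own. Each camera call takes 0.05 s, during which the arm holds its last target. There are 200 camera calls.

TASK

The parts case is opened by a key hidden in a notch somewhere along the floor of the finger groove behind its lid. With closed fingertips touch the floor at the groove's left end (the robot's left), then feel along it to the right to find the notch, and press the key in it fully home, so that the lid rises ajar and stays so; then take the hand away. Do not touch the lid, and leave the jar, the block and the dish beside the case where they are.

Things in the scene. Friction and masses are not known exactly. Their poses are not given: they have to be found in the camera images.
- case: grey plastic parts case, fixed to the table, 172 (x) x 256 (y) x 60 mm high. Origin on the table, x points away from the robot, y to the left along the groove, z up. Its lid covers the near part (x -86 to 26 mm); behind the lid is an open-topped finger groove along y, with walls up to z = 60
- groove (a point): middle of the groove's floor (case x = 54, y = 0, z = 36 mm); axes as the case's. The groove is inside 46 mm wide (x), 240 long (y -120 to 120) and 24 deep below the rim. Its floor is dark and rigid: six flush tiles 40 mm long, centres y = 100 (the start plate), 60, 20, -20, -60, -100
- groove_right (a point): right end of the groove's floor (y = -120 mm from its middle). One of the five tiles right of the start plate, another each time, is the notch: 40 mm of the groove, over its full width, where the floor is 5 mm lower. That sunken floor is the release key. It has the same dark plastic as the tiles
- start_plate: the dark plate that is the floor of the groove at its left end, 46 (x) x 40 (y) mm, flush with the floor beside it. Origin at the centre of its top face (z = 36 mm above the table); axes as the case's
- case_lid: flat white lid of the case, 112 x 252 x 5 mm (a 1 mm raised panel on it), lying level on the rim at the start. Origin on its hinge along y, just in front of the groove (case x = 26 mm, z = 60 mm); the lid reaches from there 113 mm to case -x. The key lifts its near edge: 0.26 rad (29 mm) when the key is home
- release_key (a joint): how far the release key at the bottom of the notch is pressed in, m: 0 at the start (5 mm below the groove floor), 0.008 fully home (13 mm below the groove floor, a hard stop). It moves straight down, resists with about 7 to 12 N and stays where it is left. It raises the lid in proportion as it goes down
- jar: small clear jar, 41 mm across and 47 mm high, stands on the table left of the case. Origin at its underside
- block: dark block with a pale top face, 56 x 61 x 47 mm, stands on the table right of the case. Origin at its underside
- flat_dish: flat white round lid like a shallow dish, 71 mm across and 10 mm high, lies on the table behind the case. Origin at its underside

How it is judged (in metres and radians):
On the way, in this order (a step that is already met when the one before it is completed fails the run):
1. the fingertips touch the start plate at the left end of the groove (contact force between the fingers and start_plate above 0.3 N), for 0.05 s.
2. the release key is pressed home (value of joint release_key above 0.0065 m), for 0.1 s.
At the end, for the whole second after the job is handed in: The key is in by more than 6.2 of its 8 mm, the lid stands ajar by more than 0.19 rad, and jar, block and dish are within 20 mm of where they stood (value of joint release_key above 0.0062 m and angle between case_lid's own z axis and vertical above 0.19 rad and not (distance of jar from where it was at the start of the episode above 0.02 m) and not (distance of block from where it was at the start of the episode above 0.02 m) and not (distance of flat_dish from where it was at the start of the episode above 0.02 m)); the robot touches nothing.
It fails at once if the lid is touched (more than 1 N) (contact force between any of the fingers, the arm and case_lid above 1 N).
It fails at once if the small glass jar is moved more than 20 mm (distance of jar from where it was at the start of the episode above 0.02 m).
It fails at once if the rubber block is moved more than 20 mm (distance of block from where it was at the start of the episode above 0.02 m).
It fails at once if the shallow round lid is moved more than 20 mm (distance of flat_dish from where it was at the start of the episode above 0.02 m).
It fails at once if the jar, the block or the dish is lifted (height (world z) of any of jar, block, flat_dish above 0.02 m).
It also fails if it takes over 61 s, if anything falls off the work surface, if the arm or the gripper's body presses on something with over 40 N, if the wrist force passes 120 N, or if a joint passes its speed limit or range.

## Working session

There is one attempt and no reset: what is moved stays moved. The work goes in short steps, Python scripts to look and compute and a shell command to move; the robot and the scene stay as the last step left them, time stands still between calls to the robot, and variables do not carry over. Pictures are saved under pics/ and viewed, at most 10 in all, crops included, and the job is handed in when it is done.

```bash
mkdir -p pics
cat > h.py <<'E'
from rig import env, optics, spotter
import numpy as np, cv2
def ray(p,at):
    h,w=p["color"].shape[:2]
    uv=np.array([[[at[0]*w,at[1]*h]]],float)
    x,y=cv2.undistortPoints(uv,np.array(p["intrinsics"]),np.array(p["distortion"]))[0,0]
    T=np.array(p["pose"]); return T[:3,3],T[:3,:3]@np.array([x,-y,-1])
def onz(p,at,z):
    o,d=ray(p,at); return o+d*(z-o[2])/d[2]
E
python3 - <<'E'
from h import *
s=env.observe(); print(s["position"],np.round(s["tool_rot"],3),s["ft_force"],s["grip_width"])
Z=dict(start_plate=.036,groove=.036,groove_right=.036,case_lid=.063,case=.05,jar=.024,block=.024,flat_dish=.005)
for c in ("scene","side"):
    p=optics.get_image(c); cv2.imwrite(f"pics/{c}0.png",p["color"][:,:,::-1])
    print(c,np.round(p["pose"],3).tolist())
    for n,z in Z.items():
        for r in spotter.look_for(p,n)[:2]: print(n,round(r["score"],2),np.round(np.array(r["at"])*[560,420]),np.round(onz(p,r["at"],z),3))
E
```

```text
[0.17485514 0.5211605  0.23070112] [[-0.948  0.318 -0.001]
 [ 0.318  0.948 -0.001]
 [ 0.    -0.001 -1.   ]] [ 0.24142456 -0.36402168  0.3112231 ] 0.08585349680215605
scene [[0.663, 0.421, -0.619, -0.144], [-0.748, 0.348, -0.565, -0.593], [-0.022, 0.838, 0.546, 0.664], [0.0, 0.0, 0.0, 1.0]]
groove 0.52 [299. 208.] [0.63  0.033 0.036]
case_lid 0.97 [241. 229.] [0.463 0.044 0.063]
case 0.69 [246. 236.] [0.468 0.035 0.05 ]
jar 0.82 [170. 214.] [0.446 0.245 0.024]
block 0.68 [321. 267.] [ 0.509 -0.119  0.024]
flat_dish 0.71 [301. 207.] [0.674 0.064 0.005]
side [[-0.928, 0.169, -0.333, 0.241], [-0.373, -0.457, 0.807, 0.733], [-0.016, 0.873, 0.487, 0.479], [0.0, 0.0, 0.0, 1.0]]
start_plate 0.4 [247. 256.] [0.544 0.147 0.036]
start_plate 0.23 [297. 249.] [0.475 0.098 0.036]
groove 0.65 [297. 251.] [0.474 0.103 0.036]
groove 0.35 [293. 308.] [0.428 0.241 0.036]
groove_right 0.7 [298. 250.] [0.472 0.101 0.036]
case_lid 0.76 [311. 234.] [0.455 0.085 0.063]
case 0.47 [323. 183.] [ 0.503 -0.131  0.05 ]
jar 0.83 [291. 310.] [0.434 0.232 0.024]
jar 0.58 [298. 249.] [0.48  0.08  0.024]
block 0.59 [322. 184.] [ 0.521 -0.18   0.024]
flat_dish 0.7 [223. 234.] [0.641 0.055 0.005]
```

View pics/scene0.png

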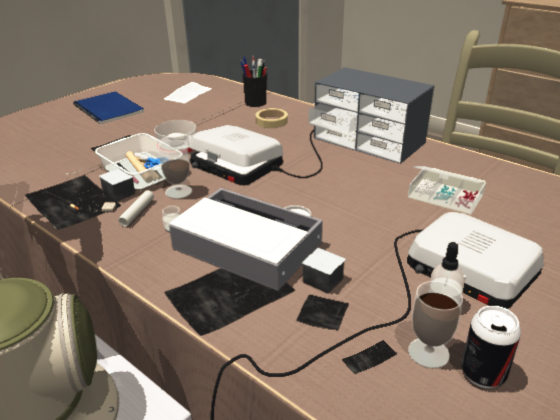

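View pics/side0.png

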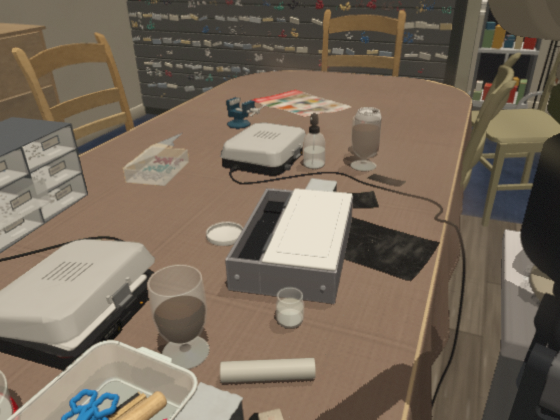

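The scene view shows the case around (245,237), the jar at (170,217), the block at (322,268) and the dish behind the case at (297,210). The side view shows the case with its groove running from about (250,270) to (272,205). I'll enlarge both to mark corners.

Run:
```python
import cv2
a=cv2.imread("pics/side0.png")[180:330,220:370]; b=cv2.imread("pics/scene0.png")[180:300,160:360]
cv2.imwrite("pics/sidez.png",cv2.resize(a,None,fx=4,fy=4,interpolation=cv2.INTER_CUBIC))
cv2.imwrite("pics/scenez.png",cv2.resize(b,None,fx=4,fy=4,interpolation=cv2.INTER_CUBIC))
```

```text
(no output)
```

View pics/sidez.png

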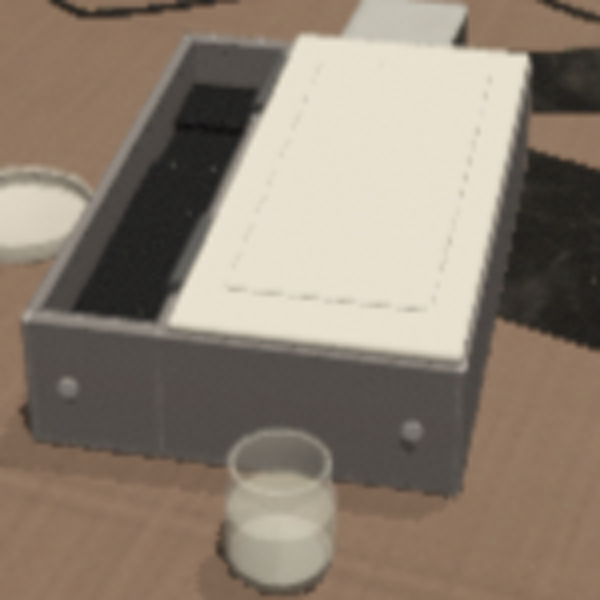

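View pics/scenez.png

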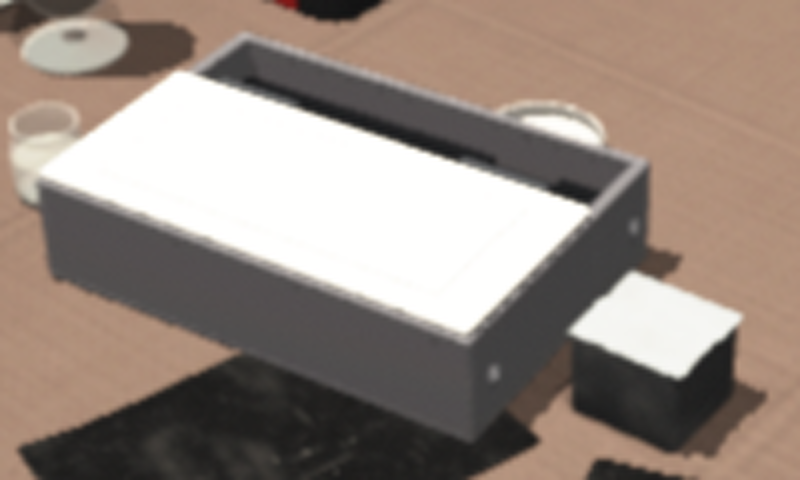

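The side close-up shows the case corners, with a darker step in the groove floor near its far (right) end, around full-image (267,210). The scene close-up shows the same corners, the block off the right end and the dish behind. I'll fit the case pose to these corners.

Run:
```python
from h import *
from scipy.optimize import least_squares
S={"side":[((27,318),(86,128,60)),((185,38),(86,-128,60)),((462,492),(-86,128,0)),((35,438),(86,128,0)),((466,362),(-86,128,60))],
"scene":[((245,35),(86,128,60)),((648,163),(86,-128,60)),((472,440),(-86,-128,0)),((52,275),(-86,128,0)),((470,342),(-86,-128,60))]}
off={"side":(220,180),"scene":(160,180)}
P={c:optics.get_image(c) for c in S}
def proj(p,X):
    T=np.array(p["pose"]); c=(np.atleast_2d(X)-T[:3,3])@T[:3,:3]; c=c*[1,-1,-1]
    return cv2.projectPoints(c,np.zeros(3),np.zeros(3),np.array(p["intrinsics"]),np.array(p["distortion"]))[0][:,0]
def W(v,m):
    c,s=np.cos(v[2]),np.sin(v[2]); m=np.array(m)/1e3
    return np.array([v[0]+c*m[0]-s*m[1],v[1]+s*m[0]+c*m[1],m[2]])
def res(v,cs=("side","scene")):
    return np.concatenate([proj(P[c],W(v,m))[0]-(np.array(q)/4+off[c]) for c in cs for q,m in S[c]])
for cs in (("side",),("scene",),("side","scene")):
    r=least_squares(res,[.47,.04,0],args=(cs,)); print(cs,r.x,np.degrees(r.x[2]),np.round(r.fun,1))
v=r.x
for m in ((54,100,36),(54,0,36),(54,-100,36)): print(m,W(v,m).round(4))
for k in ("jar","block","flat_dish"): pass
s=env.observe();R=np.array(s["tool_rot"]);print("tool yaw of x",np.degrees(np.arctan2(R[1,0],R[0,0])),s["time_s"])
d=W(v,(54,100,36))-s["position"]; print("tool shift cm",R.T@d*100)
```

```text
('side',) [0.49230418 0.05547203 0.16652328] 9.541080989845037 [-1.1 -0.9 -0.3 -2.5  0.5  0.5 -0.4  0.3  1.1  0.8]
('scene',) [0.49142159 0.05712978 0.1558489 ] 8.929484386964685 [-0.4 -1.6  1.2 -1.1 -0.   1.4 -0.8 -0.  -0.1  0.1]
('side', 'scene') [0.49128861 0.0564453  0.15995798] 9.16491733313482 [-1.2 -0.7  0.4 -2.3  0.4  1.2 -0.5  0.5  1.   1.5 -0.5 -1.5  1.5 -1.1
  0.5  1.5 -0.7  0.3  0.5  0.2]
(54, 100, 36) [0.5287 0.1638 0.036 ]
(54, 0, 36) [0.5446 0.065  0.036 ]
(54, -100, 36) [ 0.5605 -0.0337  0.036 ]
tool yaw of x 161.4493591968066 1.0
tool shift cm [-44.91066524 -22.65208128  19.53268114]
```

```bash
cat >> h.py <<'E'
C=np.array([.49129,.05645]); YAW=0.15996
Rc=np.array([[np.cos(YAW),-np.sin(YAW)],[np.sin(YAW),np.cos(YAW)]])
def st():
    s=env.observe(); p=np.array(s["position"]); R=np.array(s["tool_rot"])
    c=Rc.T@(p[:2]-C)*1e3
    print("t",round(s["time_s"],2),"case mm",c.round(1),"z",round(p[2]*1e3,1),"yawerr rad (turn)",round(np.arctan2(R[1,1],R[0,1])-YAW-np.pi/2,4),"ft",np.round(s["ft_force"],2),"w",round(s["grip_width"],4))
    return s
def go(x,y,z):
    s=st(); t=np.r_[C+Rc@np.array([x,y])/1e3,z/1e3]
    print("shift cm",(np.array(s["tool_rot"]).T@(t-s["position"])*100).round(2))
E
python3 -m crank '[0,0,0,0,-0.121, 0,0,0,0,-0.121, 0,0,0,0,-0.121, 0,0,0,0,-0.121, 0,0,0,0,0, 0,0,0,0,0, 0,0,0,0,0, 0,0,0,0,0]' 40
python3 -c "
from h import *
go(54,100,150)"
```

```text
time_s: 1.67
position: [0.175, 0.5214, 0.2313]
tool_rot: [[-0.988, -0.157, -0.0], [-0.157, 0.988, -0.0], [0.0, -0.0, -1.0]]
ft_force: [-0.4, -0.9, -0.1]
grip_width: -0.0003
gripper_force: 0.0
t 1.67 case mm [-238.2  509.4] z 231.3 yawerr rad (turn) -0.0022 ft [-0.42 -0.88 -0.06] w -0.0003
shift cm [-29.31 -40.87   8.13]
```

```bash
python3 -m crank '[0,-1.83,-2.555,0.3,0, 0,-1.83,-2.555,0.3,0, 0,-1.83,-2.555,0.3,0, 0,-1.83,-2.555,0.3,0, 0,-1.83,-2.555,0.3,0, 0,-1.83,-2.555,0.3,0, 0,-1.83,-2.555,0.3,0, 0,-1.83,-2.555,0.3,0]' >/dev/null
python3 -m crank '[0,-1.83,-2.555,0.7,0, 0,-1.83,-2.555,0.7,0, 0,-1.83,-2.555,0.7,0, 0,-1.83,-2.555,0.7,0, 0,-1.83,-2.555,0.7,0, 0,-1.83,-2.555,0.7,0, 0,-1.83,-2.555,0.7,0, 0,-1.83,-2.555,0.7,0]' >/dev/null
python3 - <<'E'
from h import *
go(54,100,75)
ps=[optics.get_image(c)["color"] for c in ("side","wrist")]
cv2.imwrite("pics/a.png",np.hstack([cv2.resize(ps[0][150:330,190:370],(420,420)),ps[1][:, 90:470]])[:,:,::-1])
E
```

```text
t 3.0 case mm [55.5 99.2] z 151.0 yawerr rad (turn) -0.0017 ft [0.29 0.14 0.65] w -0.0002
shift cm [0.15 0.08 7.6 ]
```

View pics/a.png

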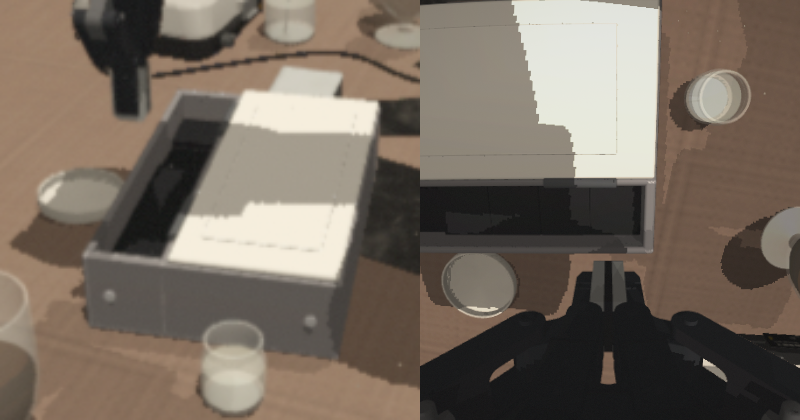

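The side view shows the fingers above the groove end. In the wrist view the outer back-left rim corner is at (322,250) and the lid's back-left corner at about (324,180). I'll check these against the fitted pose.

Run:
```python
from h import *
p=optics.get_image("wrist")
for n,px,z in (("backleft rim 86,128",(322.5,250.5),.06),("inner corner 77,120",(311,235),.06),("lid corner 26,126",(325,181),.061)):
    q=onz(p,np.array(px)/[560,420],z); print(n,(Rc.T@(q[:2]-C)*1e3).round(1))
for n,z in (("start_plate",.036),("groove",.036),("groove_right",.036),("flat_dish",.005),("jar",.02),("release_key",.031)):
    for r in spotter.look_for(p,n)[:2]: print(n,round(r["score"],2),np.round(np.array(r["at"])*[560,420]),(Rc.T@(onz(p,r["at"],z)[:2]-C)*1e3).round(1))
```

```text
backleft rim 86,128 [ 82.  129.5]
inner corner 77,120 [ 69.5 120.6]
lid corner 26,126 [ 29.  129.3]
start_plate 0.81 [282. 212.] [59.3 99.6]
groove 0.88 [172. 111.] [-18.5  19.2]
groove_right 0.98 [171. 111.] [-19.   18.1]
groove_right 0.58 [381.  98.] [-27.  171.9]
flat_dish 0.61 [146. 284.] [142.  -31.2]
jar 0.6 [385.  99.] [-26.5 179.6]
release_key 0.63 [ 87. 210.] [ 58.1 -61.9]
```

Poses agree to about 3 mm, against a 12 mm clearance. Descending onto the start plate.

```bash
python3 -m crank '[0,0.15,0.08,1.6,0, 0,0,0,1.6,0, 0,0,0,1.6,0, 0,0,0,1.6,0, 0,0,0,1.6,0, 0,0,0,1.5,0, 0,0,0,0.5,0, 0,0,0,0,0]' >/dev/null
python3 -c "
from h import *
go(54,100,36)"
python3 -m crank '[0,0,0,0.2,0, 0,0,0,0.2,0, 0,0,0,0.2,0, 0,0,0,0.1,0, 0,0,0,0.1,0, 0,0,0,0,0, 0,0,0,0,0, 0,0,0,0,0]' >/dev/null
python3 -c "
from h import *
go(54,100,36)"
```

```text
t 4.12 case mm [ 52.5 102. ] z 50.6 yawerr rad (turn) 0.0009 ft [ 0.56 -0.09 -0.29] w 0.0
shift cm [-0.15 -0.2   1.46]
t 4.78 case mm [ 53.2 101.5] z 43.4 yawerr rad (turn) 0.0002 ft [0.88 0.41 0.28] w -0.0001
shift cm [-0.08 -0.15  0.74]
```

```bash
python3 -m crank '[0,0,0,0.2,0, 0,0,0,0.2,0, 0,0,0,0.1,0, 0,0,0,0.1,0, 0,0,0,0.05,0, 0,0,0,0.05,0, 0,0,0,0,0, 0,0,0,0,0]' >/dev/null
python3 -c "
from h import *
go(54,100,36)"
python3 -m crank '[0,0,0,0.05,0, 0,0,0,0.05,0, 0,0,0,0,0, 0,0,0,0,0, 0,0,0,0,0, 0,0,0,0,0, 0,0,0,0,0, 0,0,0,0,0]' >/dev/null
python3 -c "
from h import *
go(54,100,36)"
```

```text
t 5.45 case mm [ 53.2 101.5] z 36.3 yawerr rad (turn) 0.0002 ft [-0.24 -0.8   0.31] w 0.0
shift cm [-0.08 -0.15  0.03]
t 6.12 case mm [ 53.3 101.5] z 36.1 yawerr rad (turn) 0.0004 ft [-2.6  -1.32  5.5 ] w -0.0001
shift cm [-0.07 -0.15  0.01]
```

Start plate touched (5.5 N at z = 36.1). Now I'll feel to the right, sampling at each tile centre and boundary.

```bash
python3 -m crank '[0,-0.02,-0.3,0,0, 0,-0.02,-0.3,0,0, 0,-0.02,-0.3,0,0, 0,-0.02,-0.3,0,0, 0,0,-0.3,0,0, 0,0,-0.3,0,0, 0,0,-0.35,0,0, 0,0,0,0,0]' >/dev/null
python3 -c "
from h import *
go(54,60,36)"
python3 -m crank '[0,0,-0.3,0,0, 0,0,-0.3,0,0, 0,0,-0.3,0,0, 0,0,-0.3,0,0, 0,0,-0.3,0,0, 0,0,-0.3,0,0, 0,0,-0.2,0,0, 0,0,0,0,0]' >/dev/null
python3 -c "
from h import *
go(54,40,36)"
```

```text
t 6.78 case mm [54.5 80. ] z 36.1 yawerr rad (turn) -0.0001 ft [-0.73  0.43  5.47] w -0.0
shift cm [ 0.05 -2.    0.  ]
t 7.45 case mm [54.5 60.1] z 36.0 yawerr rad (turn) -0.0 ft [-0.19  1.34  5.52] w 0.0
shift cm [ 0.05 -2.01  0.  ]
```

```bash
python3 -m crank '[0,0,-0.3,0,0, 0,0,-0.3,0,0, 0,0,-0.3,0,0, 0,0,-0.3,0,0, 0,0,-0.3,0,0, 0,0,-0.3,0,0, 0,0,-0.2,0,0, 0,0,0,0,0]' >/dev/null
python3 -c "
from h import *
go(54,20,36)"
python3 -m crank '[0,0,-0.3,0,0, 0,0,-0.3,0,0, 0,0,-0.3,0,0, 0,0,-0.3,0,0, 0,0,-0.3,0,0, 0,0,-0.3,0,0, 0,0,-0.2,0,0, 0,0,0,0,0]' >/dev/null
python3 -c "
from h import *
go(54,0,36)"
```

```text
t 8.12 case mm [54.5 40.1] z 36.1 yawerr rad (turn) -0.0001 ft [-0.16  1.02  6.31] w -0.0004
shift cm [ 0.05 -2.01  0.  ]
t 8.78 case mm [54.5 20.1] z 36.1 yawerr rad (turn) -0.0001 ft [-0.98  1.95  6.29] w -0.0001
shift cm [ 0.05 -2.01  0.01]
```

```bash
python3 -m crank '[0,0,-0.3,0,0, 0,0,-0.3,0,0, 0,0,-0.3,0,0, 0,0,-0.3,0,0, 0,0,-0.3,0,0, 0,0,-0.3,0,0, 0,0,-0.2,0,0, 0,0,0,0,0]' >/dev/null
python3 -c "
from h import *
go(54,-20,36)"
python3 -m crank '[0,0,-0.3,0,0, 0,0,-0.3,0,0, 0,0,-0.3,0,0, 0,0,-0.3,0,0, 0,0,-0.3,0,0, 0,0,-0.3,0,0, 0,0,-0.2,0,0, 0,0,0,0,0]' >/dev/null
python3 -c "
from h import *
go(54,-40,36)"
```

```text
t 9.45 case mm [54.5  0.2] z 36.1 yawerr rad (turn) -0.0001 ft [-0.05  1.5   6.18] w 0.0003
shift cm [ 0.05 -2.02  0.01]
t 10.12 case mm [ 54.5 -19.9] z 36.1 yawerr rad (turn) -0.0001 ft [-1.27  2.41  5.69] w 0.0001
shift cm [ 0.05 -2.01  0.01]
```

```bash
python3 -m crank '[0,0,-0.3,0,0, 0,0,-0.3,0,0, 0,0,-0.3,0,0, 0,0,-0.3,0,0, 0,0,-0.3,0,0, 0,0,-0.3,0,0, 0,0,-0.2,0,0, 0,0,0,0,0]' >/dev/null
python3 -c "
from h import *
go(54,-60,36)"
python3 -m crank '[0,0,-0.3,0,0, 0,0,-0.3,0,0, 0,0,-0.3,0,0, 0,0,-0.3,0,0, 0,0,-0.3,0,0, 0,0,-0.3,0,0, 0,0,-0.2,0,0, 0,0,0,0,0]' >/dev/null
python3 -c "
from h import *
go(54,-60,36)"
```

```text
t 10.78 case mm [ 54.4 -39.8] z 36.0 yawerr rad (turn) -0.0001 ft [-0.72  2.31  6.09] w -0.0001
shift cm [ 0.04 -2.02  0.  ]
t 11.45 case mm [ 54.  -60.5] z 35.2 yawerr rad (turn) -0.0002 ft [-1.05 -0.42  0.02] w 0.0002
shift cm [ 0.    0.05 -0.08]
```

Notch found at y = -60: force vanished and z dropped. Pressing the key.

```bash
python3 -m crank '[0,0,0.05,0.1,0, 0,0,0,0.1,0, 0,0,0,0.1,0, 0,0,0,0.1,0, 0,0,0,0.1,0, 0,0,0,0.1,0, 0,0,0,0.1,0, 0,0,0,0,0]' >/dev/null
python3 -c "
from h import *
st()"
python3 -m crank '[0,0,0,0.1,0, 0,0,0,0.1,0, 0,0,0,0.1,0, 0,0,0,0.1,0, 0,0,0,0.05,0, 0,0,0,0,0, 0,0,0,0,0, 0,0,0,0,0]' >/dev/null
python3 -c "
from h import *
st()"
```

```text
t 12.12 case mm [ 54.  -59.4] z 28.8 yawerr rad (turn) 0.0005 ft [-2.63  0.71  5.85] w -0.0005
t 12.78 case mm [ 54.  -59.4] z 24.4 yawerr rad (turn) 0.0005 ft [-2.02  0.5   6.1 ] w 0.0002
```

```bash
python3 -m crank '[0,0,0,0.1,0, 0,0,0,0.1,0, 0,0,0,0.05,0, 0,0,0,0.05,0, 0,0,0,0,0, 0,0,0,0,0, 0,0,0,0,0, 0,0,0,0,0]' >/dev/null
python3 - <<'E'
from h import *
st()
ps=[optics.get_image(c)["color"] for c in ("side","scene")]
cv2.imwrite("pics/b.png",np.hstack([cv2.resize(ps[0][130:310,200:370],(400,420)),cv2.resize(ps[1][150:310,150:350],(400,420))])[:,:,::-1])
E
```

```text
t 13.45 case mm [ 54.1 -59.4] z 22.9 yawerr rad (turn) 0.0007 ft [-7.33  0.75 22.43] w -0.0001
```

View pics/b.png

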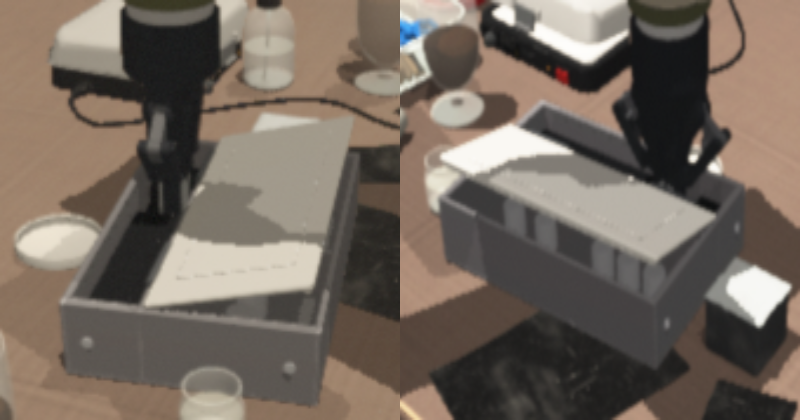

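The key is home: 22 N against the stop at z = 22.9. The views show the fingers in the groove at (165,205) in the left half, and the lid ajar along its near edge. Now withdrawing straight up.

```bash
python3 -m crank '[0,0,0,-0.5,0, 0,0,0,-1,0, 0,0,0,-1.5,0, 0,0,0,-2,0, 0,0,0,-2.5,0, 0,0,0,-2.5,0, 0,0,0,-2.5,0, 0,0,0,-2.5,0]' >/dev/null
python3 -m crank '[0,0,0,-1,0, 0,0,0,0,0, 0,0,0,0,0, 0,0,0,0,0, 0,0,0,0,0, 0,0,0,0,0, 0,0,0,0,0, 0,0,0,0,0]' >/dev/null
python3 - <<'E'
from h import *
st()
p=optics.get_image("side")["color"]
cv2.imwrite("pics/c.png",cv2.resize(p[130:330,190:390],(500,500))[:,:,::-1])
E
```

```text
t 14.88 case mm [ 53.9 -59.5] z 180.4 yawerr rad (turn) 0.0002 ft [-0.03 -0.52  0.12] w -0.0005
```

View pics/c.png

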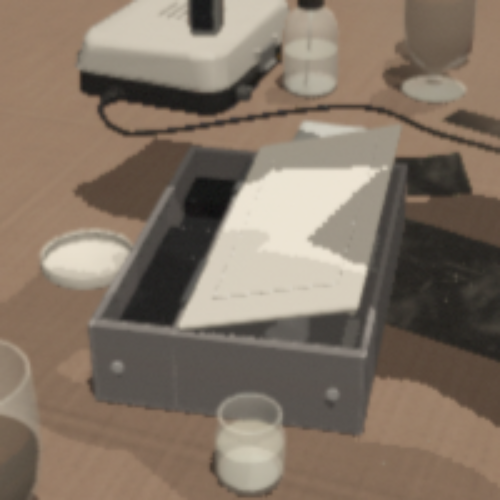

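The lid stays ajar with the hand clear above (fingertips at (205,15)), and the jar (250,445) and dish (87,258) have not moved. Handing in.

```bash
python3 -c "
from rig import env
print(env.close_job())"
```

```text
the job is handed in; nothing more can be done
None
```

The notch was at y = -60 mm; I pressed its key home (22 N against the stop), the lid stayed ajar after the hand was withdrawn, and the job is handed in with no verdict returned.

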